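Put the stylus on charge in the free well

TASK

Take the tablet stylus (the taller rod, with the nib on top) out of the wooden pen block and put it, nib up, into whichever well of the charging dock is empty. The charging contact at the bottom of the well is stiff and lies at a depth that cannot be seen: press the stylus down, with no more than about 20 N, until you feel that the contact is fully home, then let go. Leave the felt pen in the other well, the ball pen in the block and the other things on the worktop where they are.

Things in the scene. Friction and masses are not known exactly. Their poses are not given: they have to be found in the camera images.
- stylus: white tablet stylus, loose, 25 g: round barrel 10 mm thick and 136 mm long, a tapered nib of 14 mm above it (150 mm in all), below a blunt end with a 0.8 mm rounded edge and a thin steel band. It stands nib up in one of the two holes of the pen block, its lower end 10 mm above the worktop. Origin: centre of the lower end; z: along the rod to the nib.
- ball_pen: white ball pen, loose, 10 mm in diameter, 108 mm long with a steel push button and pocket clip; stands in the other hole of the pen block and stays there. Origin: centre of the lower end; z up along the pen.
- felt_pen: short felt pen, loose, that hangs in one of the two wells of the dock by its grey cap (17 mm in diameter, 52 mm tall, clip on the side) and stays there. Origin: on its axis at the lower rim of the cap, level with the mouth of the well.
- pen_block: wooden block, fixed, 50 x 110 x 50 mm (x, y, z) with two upright holes 12.5 mm in diameter and 40 mm deep at y = +30 and -30 mm. Origin: centre of the underside; y along the row of holes.
- dock: grey charging dock, fixed, 56 x 126 x 70 mm on a black foot of 72 x 142 x 4 mm, with two upright round wells 11.5 mm in diameter (1 mm chamfer at the mouth) at y = +35 and -35 mm; the felt pen hangs in one, the other is empty, which one differs from start to start. Origin: centre of the underside; y along the row of wells.
- well_0 (a point): centre of the mouth of the dock's well at y = +35 mm, 70 mm above the worktop; z up along the well
- well_1 (a point): centre of the mouth of the dock's well at y = -35 mm, 70 mm above the worktop; z up along the well
- contact_0 (a joint): charging contact inside well_0: 0 = up, 0.010 m = fully home on its hard stop. The stylus's lower end meets it 44 to 54 mm below the mouth (differs at each start, not given); it then yields by 10 mm under a steady 6 N or so, stays where it is left, and ends on a hard stop 54 to 64 mm below the mouth.
- contact_1 (a joint): charging contact inside well_1: 0 = up, 0.010 m = fully home on its hard stop. The stylus's lower end meets it 44 to 54 mm below the mouth (differs at each start, not given); it then yields by 10 mm under a steady 6 N or so, stays where it is left, and ends on a hard stop 54 to 64 mm below the mouth.
- calculator: grey desk calculator, loose, 112 x 68 x 12 mm, lying on the worktop near the robot; origin: centre of its underside
- memo_block: pad of notes, loose, 70 x 70 x 11 mm, lying on the worktop near the robot; origin: centre of its underside
- tape_roll: roll of tape, loose, 92 x 90 x 48 mm, at the back of the worktop; origin: centre of its underside
- clip: black binder clip, loose, 47 x 32 x 18 mm, on the worktop near the robot; origin: centre of its underside
- highlighter: highlighter, loose, 18 x 112 x 12 mm, lying on the worktop near the robot; origin: centre of its underside

How it is judged:
By the outcome, as a careful person would: the job done as asked, in the order asked, and still so for the second after the job is handed in, with the robot touching nothing.
It also fails if it takes over 38 s, if anything falls off the work surface, if the arm or the gripper's body presses on something with over 40 N, if the wrist force passes 120 N, or if a joint passes its speed limit or range.

ROBOT

A 6-joint arm with a two-finger parallel gripper is mounted at the origin on a cart in front of the work surface, level with it; the furniture and walls round the work are solid. World frame = base frame: x ahead of the robot, y to its left, z up, the work surface at z = 0. Lengths are in mm, angles in rad, forces in N, time in s.
With the tool pointing down it reaches from about 350 to 775 mm from the base axis. Payload 7.3 kg.
Tool frame: the origin (TCP) lies at the very end of the fingers, on their centre line; the grasp point (between the pads) lies behind it (bot.grip_point_offset is the z of the grasp point in the tool frame, in mm); z points along the fingers, y is the line along which they close (so a half turn about z gives the same grasp; the last joint's range is limited). The gripper opens to 92 mm and grips with 3 to 60 N. Pads are 19 mm wide; open, the fingers measure 130 mm over their backs; the gripper's body (75 mm by 190 mm) begins 47 mm behind the grasp point.
Start: joints at [1.157, 0.342, 1.524, -0, 1.275, -0.146], TCP at [138.905, 506.311, 226.741] pointing down, gripper open.
Joint ranges: [-2.53, 2.53], [-0.77, 2.02], [0.04, 2.7], [-1, 4.14], [0.28, 2.66], [-3.11, 3.11]. Speed limits (rad/s): [2.57, 2.57, 3.14, 3.14, 3.14, 3.14].

INTERFACE

Orientations are given as [roll, pitch, yaw] about the fixed x, y, z axes, in that order (R = Rz(yaw) Ry(pitch) Rx(roll)).
In Python, from plant import bot gives the robot as it stands. The module is installed in compiled form; this text tells all that it offers.
- The arm moves only by the shell command python3 -m crank 'ROWS'. ROWS is JSON, a list that holds one entry, the list of rows, each a list of 5 numbers: the opening, from 0 (shut) to 1 (fully open), then the shift along the tool's x, y, z in cm, then the turn about the tool's z in degrees. In form: [[[claw, x, y, z, turn], ...]]. A call has exactly 10 rows; each row is the pose to reach, as a shift and turn from the pose commanded when the call began, along the tool's axes at that moment; what a row does not reach only later rows make up. A row lasts 1/10 s, in which the tool goes at most 50 mm and 8.59 degrees, less where a joint would pass 70% of its speed; a pose out of reach is approached as far as the arm can. A call with a gripper value outside its range is refused whole. The fingers move at their own pace and stop on an object; the grip force is fixed at half the most. Time passes only in rows, so rows that repeat a pose let the fingers close, or fill a call up. It gives the time, the measured TCP pose, the force, the opening and the grip force at its end, in the units of the state.
- bot.get_obs(): the state, without advancing time (a new reading comes with each control period).
- bot.capture(name): name is "side" or "top" or "wrist"; returns (picture, depth): 384x512x3 uint8, red, green, blue; 384x512 float32, mm along the optical axis (not along the pixel's ray), 0 where there is no reading.
- bot.calibration(name): a dict with "vertical_fov" (degrees; the focal length in pixels is half the picture's height over the tangent of half this angle, whatever the lens; pixels are square), "cx", "cy" (the principal point, pixels), "rvec" (rotation vector, rad) and "tvec" (3), from world to camera coordinates, as OpenCV has them; the wrist camera has in their place "tool_from_camera" (4x4, takes a point from camera to tool coordinates, whose origin is the TCP and whose axes are the flange's). Camera axes: x right, y down, z forward; pixel columns grow to the right and rows downward; lengths in mm; the calibration is good to about 2 mm. A picture is of the moment at which its call begins: read the wrist's pose just before it. calibration takes no time and is no camera call.
- bot.close_job(): hands the job in; it is judged then, once.
The state is a dict: "time": time; "joint_positions": joint angles; "dq": joint speeds; "tau": joint torques, N m; "tool_pos": TCP position; "tcp_rot": TCP orientation; "contact_force": force on the tool from outside, world axes, zero at the start; "moment": the same for the moment, N m; "grip_width": finger opening in mm; "finger_force": force on a finger pad.
Only numpy, scipy, OpenCV 4.12 (cv2) and the standard library are available. Lean on these libraries where they do the work, as an engineer would, in place of code of your own. Each camera call takes 0.05 s, during which the arm holds its last target. There are 200 camera calls.

## Working session

There is one attempt and no reset: what is moved stays moved. The work goes in short steps, Python scripts to look and compute and a shell command to move; the robot and the scene stay as the last step left them, time stands still between calls to the robot, and variables do not carry over. Pictures are saved under pics/ and viewed, at most 10 in all, crops included, and the job is handed in when it is done.

```bash
mkdir -p pics
cat > h.py <<'E'
import numpy as np, cv2, pickle
from plant import bot
from scipy.spatial.transform import Rotation as R
def intr(c):
    f=192/np.tan(np.radians(c["vertical_fov"])/2); return f,c["cx"],c["cy"]
def grab(n,tag):
    o=bot.get_obs(); p,d=bot.capture(n); c=bot.calibration(n)
    if n=="wrist":
        T=np.eye(4);T[:3,:3]=R.from_euler('xyz',o["tcp_rot"]).as_matrix();T[:3,3]=o["tool_pos"]
        W=T@np.array(c["tool_from_camera"])
    else:
        M=np.eye(4);M[:3,:3]=cv2.Rodrigues(np.array(c["rvec"],float))[0];M[:3,3]=np.ravel(c["tvec"]);W=np.linalg.inv(M)
    pickle.dump((p,d,intr(c),W),open(f"pics/{tag}.pkl","wb")); cv2.imwrite(f"pics/{tag}.png",p[:,:,::-1]); return p,d,intr(c),W
def load(tag): return pickle.load(open(f"pics/{tag}.pkl","rb"))
def cloud(d,k,W):
    v,u=np.mgrid[:384,:512]; P=np.stack([(u-k[1])/k[0]*d,(v-k[2])/k[0]*d,d,np.ones_like(d)],-1)
    return (P@W.T)[...,:3]
E
python3 - <<'E'
from h import *
np.set_printoptions(precision=2,suppress=True)
print(bot.get_obs(),bot.grip_point_offset)
ims=[]
for n in("side","top","wrist"):
    p,d,k,W=grab(n,n+"0"); print(n,k,W); ims.append(p)
cv2.imwrite("pics/st.png",cv2.resize(np.vstack(ims[:2])[:,:,::-1],None,fx=.78,fy=.78))
E
```

```text
{'time': 0.0, 'joint_positions': array([ 1.16,  0.34,  1.53, -0.  ,  1.28, -0.15]), 'dq': array([-0.,  0.,  0.,  0., -0., -0.]), 'tau': array([  0.  , -43.12, -24.42,   0.07,   0.06,  -0.  ]), 'tool_pos': array([138.73, 505.91, 226.02]), 'tcp_rot': array([-3.14, -0.  ,  2.87]), 'contact_force': array([ 0.67, -0.85, -0.51]), 'moment': array([ 0.02, -0.  , -0.01]), 'finger_force': 0.0, 'grip_width': 92.00948090694885} -18.8
side (np.float64(400.1406069886856), 253.8367585657587, 189.05277202692034) [[   0.98   -0.08    0.18  415.73]
 [  -0.2    -0.5     0.84 -725.76]
 [   0.03   -0.86   -0.5   522.27]
 [   0.      0.      0.      1.  ]]
top (np.float64(446.31393801236345), 251.47866828014318, 188.77740981448696) [[   0.02   -1.      0.1   478.49]
 [  -1.     -0.02    0.02   15.36]
 [  -0.02   -0.1    -1.   1010.36]
 [   0.      0.      0.      1.  ]]
wrist (np.float64(268.5561548068591), 250.8123027712061, 195.8632254858528) [[  0.26   0.93   0.25  70.  ]
 [  0.96  -0.25  -0.07 525.64]
 [ -0.     0.26  -0.96 384.57]
 [  0.     0.     0.     1.  ]]
```

View pics/side0.png

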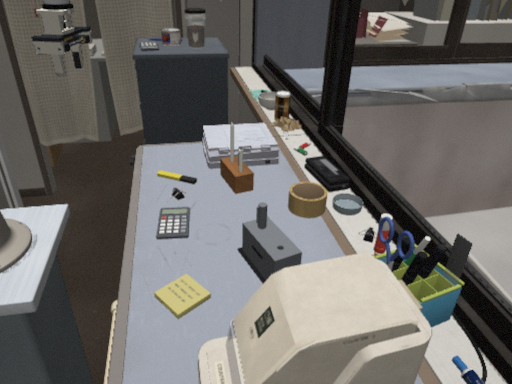

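View pics/top0.png

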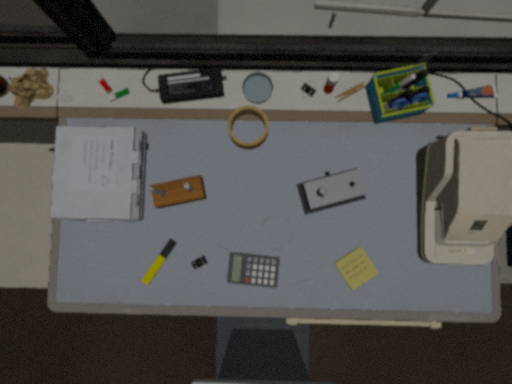

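Side: the block is at about (237,172), with the taller stylus at (233,125–160) and the ball pen at (240,155). The dock is at (270,248), with the felt pen in its far well (262,215) and the near well (281,247) empty. Top: block at (179,191), dock at (332,190), empty well near (352,184).

Run:
```python
from h import *
np.set_printoptions(precision=1,suppress=True)
for n in("top0","side0"):
    p,d,k,W=load(n); C=cloud(d,k,W); ok=d>0
    tab=ok&(abs(C[...,2])<15)&(C[...,0]>350)&(C[...,0]<600)&(abs(C[...,1])<300)
    print(n,"table z",np.median(C[tab][:,2]))
    for nm,z0,ylo,yhi in(("block",50,60,350),("dock",70,-330,0)):
        m=ok&(abs(C[...,2]-z0)<6)&(C[...,1]>ylo)&(C[...,1]<yhi)&(C[...,0]>380)&(C[...,0]<640)
        nl,lab,st,ce=cv2.connectedComponentsWithStats(m.astype(np.uint8))
        i=1+np.argmax(st[1:,4]); P=C[lab==i]
        r=cv2.minAreaRect(P[:,:2].astype(np.float32)); print(nm,st[i],np.median(P[:,2]),r)
        ctr=np.array(r[0]); 
        for lo,hi in((60,90),(90,115),(115,140),(140,175)):
            lo2,hi2=lo,hi
            q=ok&(C[...,2]>lo)&(C[...,2]<hi)&(np.hypot(C[...,0]-ctr[0],C[...,1]-ctr[1])<75)
            if nm=="dock" and lo<80: q&=C[...,2]>80
            nl2,lab2,st2,ce2=cv2.connectedComponentsWithStats(q.astype(np.uint8))
            for j in range(1,nl2):
                if st2[j,4]>3: print("  ",lo,hi,st2[j],C[lab2==j].mean(0))
```

```text
top0 table z 1.810555529371186
block [ 150  175   55   32 1066] 51.368959870239564 ((565.1866455078125, 197.48184204101562), (50.68135070800781, 110.27659606933594), 12.587594032287598)
   60 90 [189 184   3   7  11] [569.8 164.1  77.4]
   60 90 [160 191   5   4  13] [557.1 223.2  73.3]
   90 115 [184 183   6   7  24] [569.1 166.1 105.5]
   90 115 [157 189   5   5  16] [557.2 223.2 102. ]
   115 140 [184 183   3   3   6] [571.9 168.3 117.3]
   115 140 [154 188   5   5  15] [557.  223.3 129. ]
   140 175 [150 187   6   5  23] [557.8 224.9 152.5]
dock [ 303  168   66   41 1487] 71.48626829141176 ((575.201171875, -141.953857421875), (56.01380920410156, 126.4793930053711), 16.136302947998047)
   60 90 [317 193   4   3   5] [ 559.3 -103.6   86.3]
   90 115 [317 189   7   8  15] [ 560.8 -103.3  102.2]
   115 140 [319 186   9  10  67] [ 564.3 -108.   122.6]
side0 table z -0.38356124547601667
block [220 156  33  23 370] 49.30815809439838 ((566.0035400390625, 194.68374633789062), (51.04157257080078, 114.02546691894531), 12.200855255126953)
   60 90 [230 148   4  10  39] [559.2 221.   75.6]
   60 90 [238 157   5  11  50] [571.9 162.9  76. ]
   90 115 [230 139   4  10  34] [559.4 221.6 101.4]
   90 115 [238 148   5  10  39] [571.9 162.8 101. ]
   115 140 [230 130   4  10  39] [559.2 220.9 127. ]
   115 140 [240 146   2   2   4] [573.3 166.2 116.6]
   140 175 [230 122   4   8  23] [559.4 221.9 148.7]
dock [ 242  217   60   47 1281] 69.39423888845516 ((576.1433715820312, -143.73233032226562), (57.59231948852539, 129.61605834960938), 16.49832534790039)
   60 90 [256 220  10   6  42] [ 563.6 -116.3   85.1]
   90 115 [256 209  11  12 120] [ 563.7 -115.6  102.4]
   115 140 [257 203  10   8  57] [ 565.5 -113.4  119.7]
```

View pics/wrist0.png

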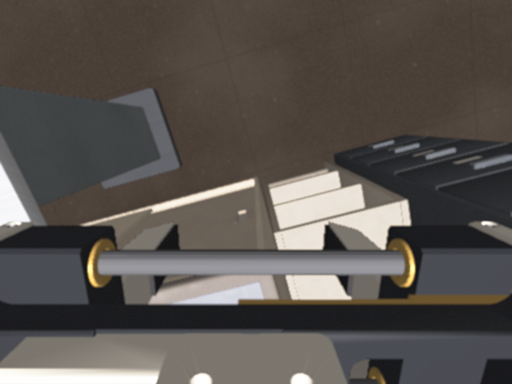

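Both views agree: the stylus is near (558.5, 224) with its tip at about z=160. The block is centred at (565.6, 196) and turned 12.6°. The dock is at (575.7, −142.8), turned 16.3°, with well_1 empty near (585.5, −176.4).

```bash
cat > go.py <<'E'
import sys; from h import *
o=bot.get_obs(); x,y,z,yaw=map(float,sys.argv[1:5])
M=R.from_euler('xyz',o["tcp_rot"]).as_matrix(); s=M.T@(np.array([x,y,z])-o["tool_pos"])/10
print("t",round(o["time"],2),"pos",o["tool_pos"].round(1),"rot",np.degrees(o["tcp_rot"]).round(2),"F",o["contact_force"].round(1),"w",round(o["grip_width"],1),"f",round(o["finger_force"],1))
print("shift cm",s.round(2),"turn",round((np.degrees(o["tcp_rot"][2])-yaw+180)%360-180,2))
E
python3 go.py 558.5 224 215 102.6
```

```text
t 0.15 pos [138.8 506.  226.2] rot [-1.7993e+02 -1.0000e-02  1.6466e+02] F [ 0.7 -0.1 -0. ] w 91.9 f 0.0
shift cm [-47.94 -16.09   1.13] turn 62.06
```

```bash
python3 -m crank '[[[1,-4.8,-1.6,0,6],[1,-9.6,-3.2,0,12],[1,-14.4,-4.8,0,18],[1,-19.2,-6.4,0,24],[1,-24,-8,0,30],[1,-28.8,-9.6,0.2,37],[1,-33.6,-11.2,0.4,43],[1,-38.4,-12.8,0.6,50],[1,-43.2,-14.4,0.8,56],[1,-47.9,-16.1,1.1,62]]]'; python3 go.py 558.5 224 215 102.6
```

```text
time: 1.15
tool_pos: [555.1, 226.1, 215.8]
tcp_rot: [-3.141, -0.0, 1.787]
contact_force: [0.9, 0.8, -0.2]
grip_width: 92.1
finger_force: 0.0
t 1.15 pos [555.1 226.1 215.8] rot [-1.7999e+02 -1.0000e-02  1.0240e+02] F [ 0.9  0.8 -0.2] w 92.1 f 0.0
shift cm [-0.27  0.29  0.08] turn -0.2
```

Run:
```python
from h import *
np.set_printoptions(precision=1,suppress=True)
p,d,k,W=grab("wrist","w1"); C=cloud(d,k,W); o=bot.get_obs(); print(o["tool_pos"],o["tcp_rot"])
# expected pixel of rods
for P in([558.5,224,160],[558.5,224,60],[572,167,118],o["tool_pos"]):
    c=np.linalg.inv(W)@np.array([*P,1.]); print(P,k[0]*c[0]/c[2]+k[1],k[0]*c[1]/c[2]+k[2])
for lo,hi in((55,75),(75,95),(95,115),(115,135),(135,165)):
    q=(d>0)&(C[...,2]>lo)&(C[...,2]<hi)&(np.hypot(C[...,0]-565,C[...,1]-196)<60)
    nl,lab,st,ce=cv2.connectedComponentsWithStats(q.astype(np.uint8))
    for j in range(1,nl):
        if st[j,4]>15: print(lo,hi,st[j],C[lab==j].mean(0),C[lab==j].min(0),C[lab==j].max(0))
```

```text
[560.7 220.9 214.6] [3.1 0.  1.8]
[558.5, 224, 160] 254.75776537299117 214.10154483956717
[558.5, 224, 60] 253.53077060993922 186.80317601511032
[572, 167, 118] 254.84902969839817 253.79382167095645
[560.7 220.9 214.6] 258.2177934326683 246.80253429676185
55 75 [250 179   8   6  27] [556.8 231.8  65.5] [552.8 230.   55.3] [561.3 232.9  74.5]
55 75 [250 225   8   9  48] [569.7 173.2  65.3] [565.7 170.4  55.3] [574.5 174.6  74.9]
75 95 [250 183   8   5  30] [556.2 231.8  85. ] [552.8 229.8  75.3] [560.6 233.   94.7]
75 95 [250 232   8   9  54] [569.4 173.2  85.2] [565.7 170.8  75.2] [574.  174.6  94.9]
95 115 [249 187  10   8  43] [556.2 231.3 104.9] [552.3 226.7  95.1] [561.6 232.7 114.8]
95 115 [247 238  12  11  96] [568.9 171.4 104.8] [563.2 165.5  95.1] [575.  174.5 113.7]
115 135 [249 191  10   9  52] [556.1 231.5 125. ] [552.3 228.1 115.2] [560.9 232.8 134.6]
135 165 [249 196  11  16 133] [556.7 230.  149.4] [552.4 224.6 135.1] [561.9 232.7 161.3]
```

View pics/w1.png

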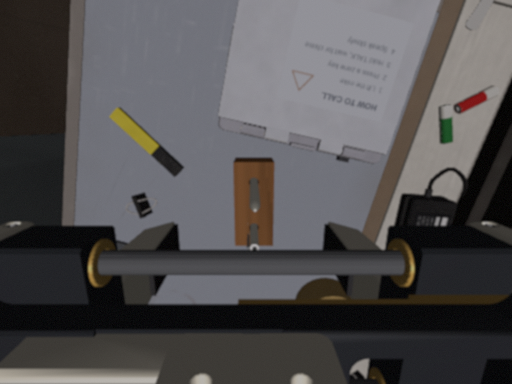

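The wrist view shows the block upright at (254,200), the stylus at (254,180–210) and the ball pen at (254,240). The arm was still settling during that picture, so I'll measure again.

```bash
cat > rods.py <<'E'
from h import *
np.set_printoptions(precision=1,suppress=True)
a=bot.get_obs()["tool_pos"]
p,d,k,W=grab("wrist","w2"); C=cloud(d,k,W); o=bot.get_obs(); print(a,o["tool_pos"],np.degrees(o["tcp_rot"]))
cam=W[:3,3]
for lo,hi in((60,80),(85,105),(110,130),(140,165)):
    q=(d>0)&(C[...,2]>lo)&(C[...,2]<hi)&(np.hypot(C[...,0]-565,C[...,1]-196)<60)
    nl,lab,st,ce=cv2.connectedComponentsWithStats(q.astype(np.uint8))
    for j in range(1,nl):
        if st[j,4]>15:
            P=C[lab==j]; print(lo,hi,st[j],P.mean(0),"zmax",P[:,2].max())
q=(d>0)&(abs(C[...,2]-50)<5)&(np.hypot(C[...,0]-565,C[...,1]-196)<80)
print(cv2.minAreaRect(C[q][:,:2].astype(np.float32)),np.median(C[q][:,2]))
E
python3 rods.py
```

```text
[560.7 220.9 214.6] [557.6 223.2 214.4] [-180.     0.1  102.2]
60 80 [246 175   8   5  26] [556.8 231.8  69.8] zmax 79.65869904765242
60 80 [243 222  12  13  59] [568.3 171.8  71.1] zmax 79.24728036467468
85 105 [245 179   9   6  34] [556.5 231.7  95. ] zmax 103.65554166234614
85 105 [243 230  12  13  80] [568.3 171.7  94.9] zmax 104.95087868011143
110 130 [245 184  10   8  45] [556.8 231.8 120.6] zmax 129.91043829778485
110 130 [248 241   5   8  35] [570.2 170.2 116. ] zmax 118.97491699123827
140 165 [244 191  11  14 115] [556.9 229.9 151.3] zmax 161.70075153804862
((563.571533203125, 198.65394592285156), (49.62026596069336, 110.16329193115234), 12.62153148651123) 50.28799469588901
```

```bash
python3 -m crank '[[[0.6,0.1,0.1,1,0],[0.6,0.1,0.1,2,0],[0.6,0.1,0.1,3,0],[0.6,0.1,0.1,3,0],[0.6,0.1,0.1,3,0],[0.6,0.1,0.1,3,0],[0.6,0.1,0.1,3,0],[0.6,0.1,0.1,3,0],[0.6,0.1,0.1,3,0],[0.6,0.1,0.1,3,0]]]'; python3 rods.py; python3 go.py 558.5 224.5 103 102.6
```

```text
time: 2.25
tool_pos: [554.5, 228.7, 186.1]
tcp_rot: [3.141, -0.0, 1.792]
contact_force: [-0.4, 0.3, -0.1]
grip_width: 54.9
finger_force: 0.0
[554.5 228.7 186.1] [554.5 228.7 186.1] [180.   -0.  102.7]
60 80 [249 188  10   9  44] [556.4 231.5  70.6] zmax 79.7959997256014
60 80 [246 239  12  10  69] [568.8 172.6  70.7] zmax 79.78047945026071
85 105 [249 194  11   9  56] [556.3 231.5  95.7] zmax 104.88821020885118
110 130 [249 201  12  11  74] [556.4 231.5 120.4] zmax 129.69068745670523
140 165 [249 211  12  17 154] [556.7 230.  151. ] zmax 160.9045094202115
((562.4109497070312, 204.80130004882812), (50.11585235595703, 97.76533508300781), 12.580004692077637) 50.31368262888634
t 2.3 pos [554.5 228.7 186.1] rot [179.99  -0.   102.65] F [-0.5 -0.2  0. ] w 55.1 f 0.0
shift cm [-0.5   0.3   8.31] turn 0.05
```

```bash
python3 -m crank '[[[0.6,-0.2,0.3,2,0],[0.6,-0.2,0.3,5,0],[0.6,-0.2,0.3,8.3,0],[0.6,-0.2,0.3,8.3,0],[0.6,-0.2,0.3,8.3,0],[0.3,-0.2,0.3,8.3,0],[0,-0.2,0.3,8.3,0],[0,-0.2,0.3,8.3,0],[0,-0.2,0.3,8.3,0],[0,-0.2,0.3,8.3,0]]]'; python3 go.py 557.8 227 103 102.6
```

```text
time: 3.3
tool_pos: [557.9, 227.5, 103.4]
tcp_rot: [3.141, -0.0, 1.792]
contact_force: [-0.3, 1.0, 0.2]
grip_width: 19.3
finger_force: 0.0
t 3.3 pos [557.9 227.5 103.4] rot [ 1.7996e+02 -1.0000e-02  1.0266e+02] F [-0.3  1.   0.2] w 19.3 f 0.0
shift cm [-0.04 -0.02  0.04] turn 0.06
```

```bash
python3 -m crank '[[[0,0,0,0,0],[0,0,0,0,0],[0,0,0,0,0],[0,0,0,0,0],[0,0,0,0,0],[0,0,0,0,0],[0,0,0,0,0],[0,0,0,0,0],[0,0,0,0,0],[0,0,0,0,0]]]'; python3 rods.py; python3 go.py 557.8 227 213 102.6
```

```text
time: 4.3
tool_pos: [557.9, 227.4, 103.1]
tcp_rot: [3.141, -0.0, 1.792]
contact_force: [-0.6, 0.2, 1.8]
grip_width: 9.1
finger_force: 30.0
[557.9 227.4 103.1] [557.8 227.4 103.1] [180.   -0.  102.7]
60 80 [244 210  14  13 108] [556.3 231.5  70.5] zmax 79.68706032764294
60 80 [241 288   3  11  24] [564.  166.5  73.9] zmax 79.62240434122631
85 105 [241 221  18  16 166] [556.2 231.8  96.2] zmax 104.94730047896599
85 105 [246 295  11   4  29] [569.4 173.6  86.5] zmax 88.58712940547537
110 130 [231 225  40  24 540] [555.3 236.1 119.9] zmax 129.96900836283118
140 165 [234 275  34  24 609] [557.2 227.2 153.2] zmax 163.98695737057335
((563.6629638671875, 199.4911651611328), (49.939552307128906, 108.6149673461914), 12.680164337158203) 50.36208853408729
t 4.35 pos [557.8 227.4 103.1] rot [179.99  -0.   102.66] F [-0.8 -1.5  2. ] w 9.3 f 30.0
shift cm [-4.000e-02 -1.000e-02 -1.099e+01] turn 0.06
```

```bash
python3 -m crank '[[[0,0,0,-1,0],[0,0,0,-2.5,0],[0,0,0,-5,0],[0,0,0,-8,0],[0,0,0,-11,0],[0,0,0,-14,0],[0,0,0,-14,0],[0,0,0,-14,0],[0,0,0,-14,0],[0,0,0,-14,0]]]'; python3 go.py 585.5 -176.4 243 106.3
```

```text
time: 5.35
tool_pos: [557.2, 227.2, 241.7]
tcp_rot: [-3.139, 0.0, 1.792]
contact_force: [0.3, -0.4, -0.9]
grip_width: 9.6
finger_force: 30.0
t 5.35 pos [557.2 227.2 241.7] rot [-179.84    0.    102.66] F [ 0.3 -0.4 -0.9] w 9.6 f 30.0
shift cm [-40.    -6.08  -0.11] turn -3.64
```

```bash
python3 -m crank '[[[0,-2,-0.3,0,0],[0,-6,-0.9,0,-0.5],[0,-11,-1.6,0,-1],[0,-16,-2.4,0,-1.5],[0,-21,-3.2,0,-2],[0,-26,-4,0,-2.4],[0,-31,-4.7,0,-2.8],[0,-35.5,-5.4,0,-3.2],[0,-38.5,-5.9,0,-3.6],[0,-40,-6.1,0,-3.6]]]';python3 -m crank '[[[0,0,0,0,0],[0,0,0,0.5,0],[0,0,0,1,0],[0,0,0,1.5,0],[0,0,0,2,0],[0,0,0,2.5,0],[0,0,0,2.5,0],[0,0,0,2.5,0],[0,0,0,2.5,0],[0,0,0,2.5,0]]]'; python3 go.py 585.5 -176.4 218 106.3
python3 - <<'E'
from h import *
np.set_printoptions(precision=1,suppress=True)
p,d,k,W=grab("wrist","w3"); C=cloud(d,k,W); print(bot.get_obs()["tool_pos"])
q=(d>0)&(abs(C[...,2]-70)<4)&(C[...,1]<-50)
nl,lab,st,ce=cv2.connectedComponentsWithStats(q.astype(np.uint8)); i=1+np.argmax(st[1:,4]);print(st[i])
print(cv2.minAreaRect(C[lab==i][:,:2].astype(np.float32)),np.median(C[lab==i][:,2]))
for P in([585.5,-176.4,70],[*bot.get_obs()["tool_pos"][:2],125]):
    c=np.linalg.inv(W)@np.array([*P,1.]); print(P,k[0]*c[0]/c[2]+k[1],k[0]*c[1]/c[2]+k[2])
cv2.imwrite("pics/w3c.png",cv2.resize(p[110:300,150:350,::-1],None,fx=3,fy=3,interpolation=cv2.INTER_CUBIC))
E
```

```text
time: 6.35
tool_pos: [585.3, -179.0, 241.7]
tcp_rot: [-3.14, -0.001, 1.851]
contact_force: [-0.4, -0.3, -1.3]
grip_width: 9.7
finger_force: 30.0
time: 7.35
tool_pos: [586.0, -176.3, 218.3]
tcp_rot: [3.141, 0.0, 1.854]
contact_force: [-0.3, -0.5, -0.2]
grip_width: 9.3
finger_force: 30.0
t 7.35 pos [ 586.  -176.3  218.3] rot [1.7997e+02 2.0000e-02 1.0625e+02] F [-0.3 -0.5 -0.2] w 9.3 f 30.0
shift cm [ 0.01 -0.05  0.03] turn -0.05
[ 586.  -176.4  218.3]
[ 224   95   52  112 5067]
((573.916015625, -140.68521118164062), (56.14682388305664, 125.4365234375), 16.20223045349121) 70.33577151085802
[585.5, -176.4, 70] 250.57735802936983 185.88219095780912
[np.float64(585.9970402335433), np.float64(-176.35491297769542), 125] 251.10185257563228 198.7999784527465
```

View pics/w3c.png

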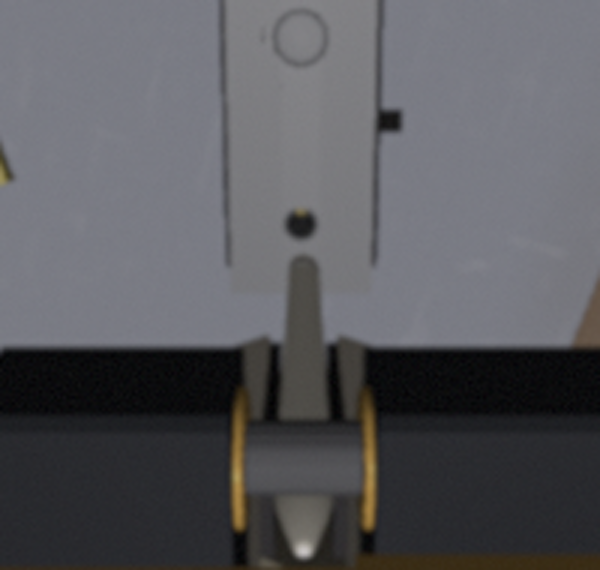

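The crop shows the empty well at pixel (250.3, 184.3) and the stylus's lower end just below it at (251, 195). They are nearly in line, so I'll refine this to sub-pixel.

```bash
cat > fine.py <<'E'
from h import *
from scipy.optimize import least_squares
import sys
np.set_printoptions(precision=2,suppress=True)
def ana(tag,tcp,show=True):
    p,d,k,W=load(tag); g=p.astype(float).mean(2); C=cloud(d,k,W); Wi=np.linalg.inv(W)
    # barrel mask by height & depth
    m=(d>0)&(C[...,2]>80)&(np.hypot(C[...,0]-tcp[0],C[...,1]-tcp[1])<14)&(C[...,2]<tcp[2]-8)
    nl,lab,st,ce=cv2.connectedComponentsWithStats(m.astype(np.uint8)); i=1+np.argmax(st[1:,4]); m=lab==i
    P=C[m]; 
    # cylinder fit: vertical axis, radius 5, points on the surface
    f=lambda a:np.hypot(P[:,0]-a[0]-a[2]*(P[:,2]-150),P[:,1]-a[1]-a[3]*(P[:,2]-150))-5
    r=least_squares(f,[*tcp[:2],0,0],loss="soft_l1",f_scale=.5)
    print("stylus box",st[i],"zmin",P[:,2].min(),"axis@150",r.x[:2],"slope",r.x[2:]*1000,"mm/m rms",np.std(f(r.x)))
    return r.x
if __name__=="__main__":
    o=bot.get_obs(); p,d,k,W=load("w3"); ana("w3",[586,-176.35,218.3])
    g=p.astype(float).mean(2); sub=g[174:196,240:262]; print(sub.astype(int))
    C=cloud(d,k,W); print(C[174:196:1,240:262,2].astype(int))
E
python3 fine.py
```

```text
stylus box [244 194  14  37 382] zmin 126.60915980151628 axis@150 [ 585.33 -176.21] slope [ 0.74 -0.21] mm/m rms 0.18715339091501376
[[122 122 124 124 125 126 125 126 126 126 125 125 125 125 126 125 124 124
  122 123 123 122]
 [123 122 122 123 125 125 125 125 125 125 125 125 125 126 126 125 123 123
  122 122 122 123]
 [122 122 122 123 124 124 125 125 125 125 125 125 125 126 125 125 124 123
  122 122 121 122]
 [123 123 123 122 124 126 126 124 126 125 125 127 125 126 126 126 124 123
  122 123 123 121]
 [122 122 122 124 124 125 126 124 123 124 123 123 123 123 126 125 124 123
  123 122 123 122]
 [122 122 122 124 125 123 120 114 112 116 117 114 114 114 121 124 124 123
  123 122 122 122]
 [123 122 123 122 123 118 106  92  91 101 102  97  89  97 110 121 124 124
  122 122 121 122]
 [122 121 122 123 119 106  85  65  62  74  76  70  60  69  92 112 122 120
  123 122 121 122]
 [121 121 123 121 114  93  63  43  38  45  46  43  39  45  71  99 118 123
  123 121 121 122]
 [122 121 122 120 105  79  48  31  28  30  32  32  26  33  58  92 114 122
  123 121 121 121]
 [122 122 121 119 103  73  44  27  29
[... 2426 characters left out ...]
7  67  69  70  69  70  71  70
   71  70  70  69]
 [ 69  69  70  70  70  70  70  69  69  70  69  70  70  70  70  70  70  69
   69  70  70  70]
 [ 69  70  71  69  70  70  70  69  70  69  70  70  69  71  70  69  69  69
   70  71  69  70]
 [ 70  68  70  70  70  70  70  70  70  71  71  70  69  69  70  70  70  69
   68  70  70  69]
 [ 70  71  71  71  71  70  70  70  69  70  70  69  70  69  69  70  69  69
   70  70  70  69]
 [ 70  70  71  70  69  70  70  70  70  69  70  70  70  70  70  70  70  71
   71  70  69  70]
 [ 69  70  69  70  68  70  70  71  69  71 126 127  70  70  70  69  68  70
   71  69  70  70]
 [ 70  72  69  70  70  70  68  69 129 129 129 129 130 129  70  69  70  69
   69  70  70  69]]
```

```bash
python3 - <<'E'
from fine import *
p,d,k,W=load("w3")
M=np.array([[-.28,.96],[.96,.28]]) # tool x, y axes in world xy
for uv in((249.85,184.3),(249.85,185)):
    r=W[:3,:3]@[(uv[0]-k[1])/k[0],(uv[1]-k[2])/k[0],1]; P=W[:3,3]+r*(70.3-W[2,3])/r[2]
    print(P, "stylus->well in tool x,y", M@(P[:2]-[585.33,-176.21]))
# ring felt pen too: axis from cap
C=cloud(d,k,W); q=(d>0)&(C[...,2]>80)&(C[...,2]<115)&(np.hypot(C[...,0]-565,C[...,1]+108)<20); print(q.sum(),C[q].mean(0) if q.any() else 0)
E
python3 go.py 585 -175 180 106.2
```

```text
[ 584.13 -174.75   70.3 ] stylus->well in tool x,y [ 1.74 -0.74]
[ 584.37 -175.55   70.3 ] stylus->well in tool x,y [ 0.9  -0.74]
0 0
t 7.4 pos [ 586.  -176.4  218.3] rot [1.7998e+02 1.0000e-02 1.0625e+02] F [ 0.8 -0.2 -0.1] w 9.6 f 30.0
shift cm [ 0.16 -0.06  3.83] turn 0.05
```

```bash
python3 -m crank '[[[0,0.14,-0.07,1,0],[0,0.14,-0.07,2,0],[0,0.14,-0.07,3,0],[0,0.14,-0.07,4,0],[0,0.14,-0.07,4.6,0],[0,0.14,-0.07,4.6,0],[0,0.14,-0.07,4.6,0],[0,0.14,-0.07,4.6,0],[0,0.14,-0.07,4.6,0],[0,0.14,-0.07,4.6,0]]]'
python3 - <<'E'
from fine import *
o=bot.get_obs(); p,d,k,W=grab("wrist","w4"); t=o["tool_pos"]; print(t)
a=ana("w4",t)
c=np.linalg.inv(W)@np.array([a[0],a[1],72,1]);u=k[0]*c[0]/c[2]+k[1];v=k[0]*c[1]/c[2]+k[2];print(u,v)
u,v=int(u),int(v)
cv2.imwrite("pics/w4c.png",cv2.resize(p[v-25:v+35,u-35:u+35,::-1],None,fx=9,fy=9,interpolation=cv2.INTER_CUBIC)); print(u-35,v-25)
E
```

```text
time: 8.4
tool_pos: [585.0, -175.2, 172.4]
tcp_rot: [3.141, 0.0, 1.855]
contact_force: [0.5, 0.1, -1.0]
grip_width: 9.1
finger_force: 30.0
[ 585.01 -175.16  172.44]
stylus box [244 194  14  37 387] zmin 80.81311305262372 axis@150 [ 584.33 -175.09] slope [-0.42 -1.21] mm/m rms 0.1789028249155105
250.4603074816516 196.5761093539958
215 171
```

View pics/w4c.png

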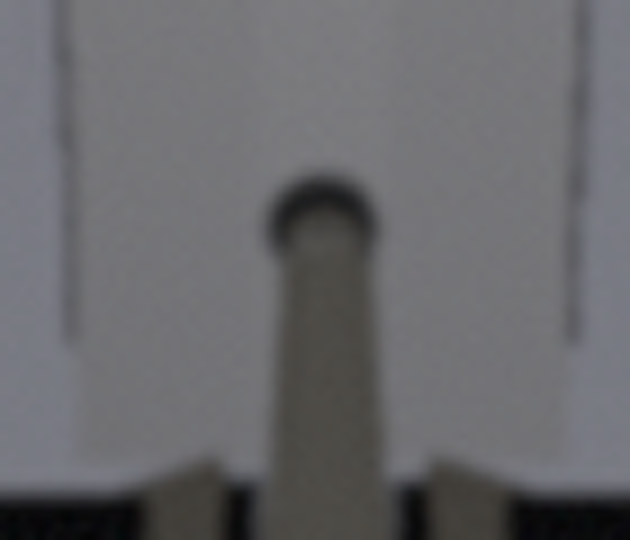

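The crop shows the well mouth centred at about (323,230), with the stylus end over it and no more than about 0.4 mm off. I'll lower it gently into the mouth and check the force.

```bash
python3 -m crank '[[[0,0,-0.02,0.4,0],[0,0,-0.02,0.8,0],[0,0,-0.02,1,0],[0,0,-0.02,1.2,0],[0,0,-0.02,1.4,0],[0,0,-0.02,1.6,0],[0,0,-0.02,1.8,0],[0,0,-0.02,2,0],[0,0,-0.02,2,0],[0,0,-0.02,2,0]]]'
python3 - <<'E'
from fine import *
o=bot.get_obs(); t=o["tool_pos"]; print(o["contact_force"],o["moment"]); p,d,k,W=grab("wrist","w5"); ana("w5",t)
E
```

```text
time: 9.45
tool_pos: [584.7, -175.2, 152.0]
tcp_rot: [3.142, -0.0, 1.855]
contact_force: [-0.6, 0.5, -0.8]
grip_width: 9.6
finger_force: 30.0
[-0.64  0.5  -0.77] [-0.09  0.03 -0.03]
stylus box [244 200  14  31 327] zmin 80.17523948158208 axis@150 [ 583.98 -175.09] slope [-0.14 -1.07] mm/m rms 0.18124244773362772
```

It's in the well without force. Next I'll go on to just above the contact.

```bash
python3 -m crank '[[[0,0,0,0.4,0],[0,0,0,0.8,0],[0,0,0,1.2,0],[0,0,0,1.6,0],[0,0,0,2,0],[0,0,0,2.4,0],[0,0,0,2.8,0],[0,0,0,3,0],[0,0,0,3,0],[0,0,0,3,0]]]'
```

```text
time: 10.5
tool_pos: [584.7, -175.2, 122.1]
tcp_rot: [3.141, 0.0, 1.855]
contact_force: [-0.1, -0.1, 0.1]
grip_width: 9.2
finger_force: 30.0
```

```bash
python3 -m crank '[[[0,0,0,0.1,0],[0,0,0,0.2,0],[0,0,0,0.3,0],[0,0,0,0.4,0],[0,0,0,0.5,0],[0,0,0,0.6,0],[0,0,0,0.6,0],[0,0,0,0.6,0],[0,0,0,0.6,0],[0,0,0,0.6,0]]]'
```

```text
time: 11.5
tool_pos: [584.8, -175.2, 116.4]
tcp_rot: [3.141, 0.0, 1.855]
contact_force: [-0.1, 0.9, 5.4]
grip_width: 9.3
finger_force: 30.0
```

The contact has been met, at about 5–6 N. I'll keep pressing in small steps.

```bash
python3 -m crank '[[[0,0,0,0.1,0],[0,0,0,0.2,0],[0,0,0,0.3,0],[0,0,0,0.4,0],[0,0,0,0.4,0],[0,0,0,0.4,0],[0,0,0,0.4,0],[0,0,0,0.4,0],[0,0,0,0.4,0],[0,0,0,0.4,0]]]'
```

```text
time: 12.5
tool_pos: [584.8, -175.2, 112.3]
tcp_rot: [3.141, 0.0, 1.854]
contact_force: [-0.6, 0.5, 4.9]
grip_width: 9.3
finger_force: 30.0
```

```bash
python3 -m crank '[[[0,0,0,0.05,0],[0,0,0,0.1,0],[0,0,0,0.15,0],[0,0,0,0.2,0],[0,0,0,0.2,0],[0,0,0,0.2,0],[0,0,0,0.2,0],[0,0,0,0.2,0],[0,0,0,0.2,0],[0,0,0,0.2,0]]]'
```

```text
time: 13.5
tool_pos: [584.8, -175.2, 110.3]
tcp_rot: [3.141, 0.0, 1.855]
contact_force: [-1.3, 0.5, 5.2]
grip_width: 9.1
finger_force: 30.0
```

```bash
python3 -m crank '[[[0,0,0,0.05,0],[0,0,0,0.1,0],[0,0,0,0.15,0],[0,0,0,0.15,0],[0,0,0,0.15,0],[0,0,0,0.15,0],[0,0,0,0.15,0],[0,0,0,0.15,0],[0,0,0,0.15,0],[0,0,0,0.15,0]]]'
```

```text
time: 14.5
tool_pos: [584.8, -175.2, 108.7]
tcp_rot: [3.141, 0.0, 1.855]
contact_force: [-1.2, 0.2, 4.4]
grip_width: 9.3
finger_force: 30.0
```

```bash
python3 -m crank '[[[0,0,0,0.03,0],[0,0,0,0.06,0],[0,0,0,0.1,0],[0,0,0,0.1,0],[0,0,0,0.1,0],[0,0,0,0.1,0],[0,0,0,0.1,0],[0,0,0,0.1,0],[0,0,0,0.1,0],[0,0,0,0.1,0]]]'
```

```text
time: 15.5
tool_pos: [584.8, -175.2, 107.8]
tcp_rot: [3.141, 0.0, 1.855]
contact_force: [-0.9, 1.6, 4.9]
grip_width: 9.5
finger_force: 30.0
```

```bash
python3 -m crank '[[[0,0,0,0.03,0],[0,0,0,0.06,0],[0,0,0,0.1,0],[0,0,0,0.1,0],[0,0,0,0.1,0],[0,0,0,0.1,0],[0,0,0,0.1,0],[0,0,0,0.1,0],[0,0,0,0.1,0],[0,0,0,0.1,0]]]'
```

```text
time: 16.5
tool_pos: [584.8, -175.2, 106.8]
tcp_rot: [3.141, 0.0, 1.855]
contact_force: [-1.2, 0.6, 5.3]
grip_width: 9.5
finger_force: 30.0
```

```bash
python3 -m crank '[[[0,0,0,0.03,0],[0,0,0,0.06,0],[0,0,0,0.1,0],[0,0,0,0.1,0],[0,0,0,0.1,0],[0,0,0,0.1,0],[0,0,0,0.1,0],[0,0,0,0.1,0],[0,0,0,0.1,0],[0,0,0,0.1,0]]]'
```

```text
time: 17.5
tool_pos: [585.0, -175.3, 106.5]
tcp_rot: [3.141, 0.001, 1.855]
contact_force: [-1.3, 0.5, 10.1]
grip_width: 9.0
finger_force: 30.0
```

The force is rising, which is the hard stop at TCP z ≈ 106.6, roughly 10 mm after first contact. I'll press slightly harder to confirm.

```bash
python3 -m crank '[[[0,0,0,0.02,0],[0,0,0,0.04,0],[0,0,0,0.06,0],[0,0,0,0.06,0],[0,0,0,0.06,0],[0,0,0,0.06,0],[0,0,0,0.06,0],[0,0,0,0.06,0],[0,0,0,0.06,0],[0,0,0,0.06,0]]]'
python3 - <<'E'
from h import *
o=bot.get_obs();t=o["tool_pos"];print(o["contact_force"].round(1))
for n in("side",):
    p,d,k,W=grab(n,n+"5")
p,d,k,W=grab("wrist","w6"); C=cloud(d,k,W)
p0,d0,k0,W0=load("w3"); C0=cloud(d0,k0,W0)
for c,dd,T in((C0,d0,np.array([586,-176.4,218.3])),(C,d,t)):
    q=(dd>0)&(np.hypot(c[...,0]-T[0],c[...,1]-T[1])<8)&(c[...,2]>T[2]+38); print("nib above TCP",np.percentile(c[q][:,2],[90,98,100])-T[2] if q.any() else None,q.sum())
E
```

```text
time: 18.5
tool_pos: [585.2, -175.4, 106.5]
tcp_rot: [3.14, 0.001, 1.855]
contact_force: [-2.6, 1.1, 12.7]
grip_width: 9.6
finger_force: 30.0
[-2.6  1.1 12.7]
nib above TCP [56.25737282 59.46665239 61.11975275] 488
nib above TCP [56.42684618 59.40769004 60.50075631] 497
```

The stop is confirmed: 12.7 N with no further travel, and the stylus hasn't slipped in the grip. I'll ease off a little, open and retreat upward.

```bash
python3 -m crank '[[[0,0,0,-0.04,0],[0,0,0,-0.08,0],[0,0,0,-0.08,0],[0.4,0,0,-0.08,0],[0.4,0,0,-0.08,0],[0.4,0,0,-0.08,0],[0.4,0,0,-0.08,0],[0.4,0,0,-0.08,0],[0.4,0,0,-0.08,0],[0.4,0,0,-0.08,0]]]'
```

```text
time: 19.6
tool_pos: [584.7, -175.1, 105.7]
tcp_rot: [3.142, -0.0, 1.855]
contact_force: [0.3, -0.2, 0.1]
grip_width: 36.8
finger_force: 0.0
```

```bash
python3 -m crank '[[[0.4,0,0,-0.5,0],[0.4,0,0,-1.5,0],[0.4,0,0,-3,0],[0.4,0,0,-5,0],[0.4,0,0,-7,0],[0.4,0,0,-9,0],[0.4,0,0,-11,0],[0.4,0,0,-13,0],[0.4,0,0,-13,0],[0.4,0,0,-13,0]]]'
python3 - <<'E'
from h import *
np.set_printoptions(precision=1,suppress=True)
print(bot.get_obs()["contact_force"])
for n in("side","top"):
    p,d,k,W=grab(n,n+"6"); C=cloud(d,k,W)
    q=(d>0)&(C[...,2]>85)&(C[...,2]<180)&(np.hypot(C[...,0]-585,C[...,1]+176)<22); print(n,q.sum(),C[q].mean(0),"zmax",np.percentile(C[q][:,2],[95,100]))
    print(np.abs(p.astype(int)-load(n+"0")[0]).max(2)[150:300,140:].__gt__(60).sum())
a=load("side6")[0][90:310,130:330,::-1]; cv2.imwrite("pics/s6c.png",cv2.resize(a,None,fx=2.7,fy=2.7,interpolation=cv2.INTER_CUBIC))
E
```

```text
time: 20.6
tool_pos: [584.6, -175.1, 236.0]
tcp_rot: [3.141, 0.001, 1.855]
contact_force: [-1.0, -1.1, -1.4]
grip_width: 37.0
finger_force: 0.0
[-1.  -1.1 -1.4]
side 200 [ 585.2 -180.7  123.5] zmax [156.9 163.1]
228
top 58 [ 583.4 -173.   131.6] zmax [161.4 166.7]
5104
```

View pics/s6c.png

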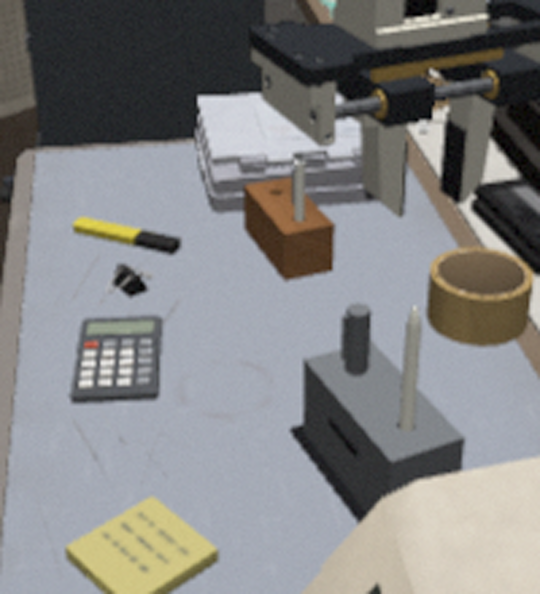

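The side view shows the stylus standing nib up in the near well at crop (408,370), its tip at z ≈ 163. The felt pen, ball pen and other things are where they were, and the gripper is clear.

```bash
python3 -c "
from plant import bot
print(bot.close_job())"
```

```text
the job is handed in; nothing more can be done
None
```

The stylus is nib up in the empty well (well_1), pressed to its hard stop at about 13 N and released with everything else left in place; the job was handed in after about 21 s.

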